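# Lay the cookout tray from the railed shelf and the vise

## Task

Get the serving tray ready for the cookout: slide the vise's jaw open, then lift out the grill press, whose handle has just been refitted, set it flat on its plate on the floor of the tray, and slide the empty vise fully shut again. Lift every spice jar there is up over the shelf's front rail and stand it upright on the floor of the tray beside the press, leaving the bowl and tongs undisturbed on the shelf.

Things in the scene. Friction and masses are not known exactly. Their poses are not given: they have to be found in the camera images.
- shelf: fixed galvanized shelf, front (-x) to the robot. Origin: centre of footprint at bench height; y left. Deck 200 (x) by 640 (y), top 50 up. 8 mm wire rails on all 4 edges, 97 from the centre at front and back, tops 90 up (40 over the deck). Jars start in a row along y, 35-50 in front of the centre, 100 apart. Cutting board 150x130x14 stands fixed at the left end, y = +298, top 182 up (mm)
- rail (a point): middle of the top of the shelf's front retaining rail, 90 mm above the bench
- tray: white serving tray, fixed, 190 (x) by 330 (y) mm outside, 22 mm high, walls and floor 5 mm thick. Origin: centre of the underside, on the bench; the inner floor is 5 mm higher
- vise: blue bench vise, fixed. Origin: underside, on the bench, under the middle of the clamped press. Bed top 20 mm up, 130 mm in x, from -75 to +160 mm in y. Fixed jaw on the -y side, inner face at y = -45 mm, top 52 mm up. The moving jaw slides along the vise's y
- jaw (a joint): travel (m) of the vise's grey moving jaw: 0 fully shut, grows as it opens along the vise's +y, stop 0.125. Starts near 0.076, against the press. About 3 N moves it; it stays where left. Inner face at vise y = joint - 0.030; jaw 24 mm thick, top 52 mm up; its lip (underside 38 mm up) reaches 8 mm over the press's plate, which cannot rise until the jaw is opened by more
- jaw_grip (a point): centre of the top of the red square grip post on the moving jaw: 22 x 22 mm, 46 mm high, top 82 mm above the bench, standing on a carriage whose top is 36 mm up; at y = joint + 0.008 in the vise frame
- press: cast aluminium grill press, about 0.55 kg: plate 110 (x) by 90 (y) by 14 mm with a wooden handle bar along x, 95 mm long, 24 mm wide (y), 48 to 72 mm above its underside, on two posts at x = +-36 mm. Origin: centre of its underside. Starts on the vise bed, aligned with the vise and clamped across its y
- bowl: yellow silicone pinch bowl, 76 mm across, 34 mm high, on the shelf at the right; origin under its centre. Bystander
- tongs: stainless tongs, about 240 mm long along y, lying at the back of the shelf; origin at mid length, underside. Bystander
- jar_red: squat glass spice jar with red screw-top lid, 53 mm across, 66 mm high (lid the top 17 mm), about 0.2 kg; origin: centre of its underside, z to the lid. May be absent (None)
- jar_green: squat glass spice jar with green screw-top lid, 53 mm across, 66 mm high (lid the top 17 mm), about 0.2 kg; origin: centre of its underside, z to the lid. May be absent (None)
- jar_yellow: squat glass spice jar with yellow screw-top lid, 53 mm across, 66 mm high (lid the top 17 mm), about 0.2 kg; origin: centre of its underside, z to the lid. May be absent (None)
- jar_black: squat glass spice jar with black screw-top lid, 53 mm across, 66 mm high (lid the top 17 mm), about 0.2 kg; origin: centre of its underside, z to the lid. May be absent (None)
There are look-alikes about, which are no part of the job. Leave any blue look-alike of the jar_green alone. What is shaped like the jar_black but pink is not meant.

How it is judged:
On the way, in this order (a step that is already met when the one before it is completed fails the run):
1. the jaw is slid open by at least 15 mm with the press still resting in the vise (value of joint jaw above 0.0915 m and distance between press and vise below 0.045 m), for 0.2 s.
2. the press is lifted out of the opened vise (value of joint jaw above 0.082 m and z of press in the frame of vise above 0.055 m), for 0.1 s.
At the end, for the whole second after the job is handed in: the press lies flat on the tray floor, every jar present stands upright on the tray floor (underside within 12 mm of the tray's underside, tilt under 0.12 rad, inside the walls, at rest), and the vise jaw is shut to within 8 mm (x of press in the frame of tray between -0.06 and 0.06 m and y of press in the frame of tray between -0.135 and 0.135 m and z of each of press, jar_red, jar_green, jar_yellow, jar_black in the frame of tray below 0.012 m and angle between each of press, jar_red, jar_green, jar_yellow, jar_black's own z axis and vertical below 0.12 rad and linear speed of each of press, jar_red, jar_green, jar_yellow, jar_black below 0.03 m/s and value of joint jaw below 0.008 m and x of jar_red in the frame of tray between -0.082 and 0.082 m and y of jar_red in the frame of tray between -0.15 and 0.15 m and x of jar_green in the frame of tray between -0.082 and 0.082 m and y of jar_green in the frame of tray between -0.15 and 0.15 m and x of jar_yellow in the frame of tray between -0.082 and 0.082 m and y of jar_yellow in the frame of tray between -0.15 and 0.15 m and x of jar_black in the frame of tray between -0.082 and 0.082 m and y of jar_black in the frame of tray between -0.15 and 0.15 m); the robot touches nothing.
It fails at once if the pinch bowl is moved more than 40 mm (distance of bowl from where it was at the start of the episode above 0.04 m).
It fails at once if the tongs are moved more than 40 mm (distance of tongs from where it was at the start of the episode above 0.04 m).
Of jar_red, jar_green, jar_yellow, jar_black only 2 to 4 are there at a start; the rules pass over those that are not, and their reading is None.
At some moment in a run one of jar_red, jar_green, jar_yellow, jar_black may be knocked a few centimetres aside while the robot is not near it.
Once in a run the grip may slacken for a moment while it holds something.
It also fails if it takes over 210 s, if anything falls off the work surface, if the arm or the gripper's body presses on something with over 40 N, if the wrist force passes 120 N, or if a joint passes its speed limit or range.

## Robot

A 7-joint arm with a two-finger parallel gripper is mounted at the origin on the work surface. World frame = base frame: x ahead of the robot, y to its left, z up, the work surface at z = 0. Lengths are in m, angles in rad, forces in N, time in s.
With the tool pointing down it reaches from about 0.4 to 0.85 m from the base axis. Payload 4.5 kg.
Tool frame: the origin (TCP) lies on the centre line of the jaws, within the pads' length; the fingertips stand r.tip_reach ahead of it and the grasp point (between the pads) lies 3 mm ahead of it (r.tip_reach is the distance from the TCP to the fingertips, in m); z points along the fingers, y is the line along which they close (so a half turn about z gives the same grasp; the last joint's range is limited). The gripper opens to 88 mm and grips with 3 to 60 N. Pads are 18 mm wide; open, the fingers measure 123 mm over their backs; the gripper's body (75 mm by 187 mm) begins 45 mm behind the grasp point.
Start: joints at [1.21, 0.689, -0.195, 1.565, 0.157, 0.902, -0.215], TCP at [0.24, -0.577, 0.261] pointing down, gripper open.
Joint ranges: [-3.01, 3.01], [-0.46, 2.08], [-1.47, 1.51], [0.13, 2.56], [-1, 4.14], [0.04, 2.09], [-2.66, 2.66]. Speed limits (rad/s): [2.57, 2.57, 3.14, 3.14, 3.14, 3.14, 3.14].

## Interface

Orientations are given as a unit quaternion [x, y, z, w].
In Python, from plant import readout, eyes, ticket, r gives the robot as it stands. The module is installed in compiled form; this text tells all that it offers.
- The arm moves only by the tool carry_out, never from a script. Its argument "motion" is a list that holds one entry, the list of rows, each a list of 7 numbers: the shift along the tool's x, y, z in mm, then the turn, a rotation vector about the tool's x, y, z in rad, then the opening in per cent of the stroke, from 0 (shut) to 100 (fully open). In form: [[[dx, dy, dz, ax, ay, az, claw], ...]]. A call has 1 to 8 rows; each row shifts and turns the commanded pose from where the row before left it, along the tool's axes as they then stand; what a row does not reach is not made up. A row lasts 1/10 s, in which the tool goes at most 50 mm and 8.59 degrees, less where a joint would pass 70% of its speed; a pose out of reach is approached as far as the arm can. A call is refused whole if a number of a shift passes 50 or a number of a turn 0.15, either way. A call with a gripper value outside its range is refused whole. The fingers move at their own pace and stop on an object; "squeeze" is the grip in N (left out, the last holds). Time passes only in rows, so rows that do not move let the fingers close. It gives the time, the measured TCP pose, the force and the opening at its end, in the units of the state.
- readout.get_state(): the state, without advancing time (a new reading comes with each control period).
- eyes.snapshot(name): name is "scene" or "top"; returns a dict with "pixels" (400x640x3 uint8, red, green, blue), "K" (3x3 intrinsics, pixels), "origin" and "attitude" of the camera in the world. Camera axes: x right, y down, z forward; pixel columns grow to the right and rows downward; lengths in m; the calibration is good to about 2 mm. A picture is of the moment at which its call begins. There is no depth.
- ticket.finish_job(): hands the job in, once; it reports no verdict.
The state is a dict: "clock": time; "q": joint angles; "qd": joint speeds; "joint_torque": joint torques, N m; "tool_pos": TCP position; "eef_rot": TCP orientation; "contact_force": force on the tool from outside, world axes, zero at the start; "moment": the same for the moment, N m; "opening": opening from 0.0 (shut) to 1.0 (fully open).
Only numpy, scipy, OpenCV 4.12 (cv2) and the standard library are available. Lean on these libraries where they do the work, as an engineer would, in place of code of your own. Each camera call takes 0.05 s, during which the arm holds its last target. There are 200 camera calls.

## Working session

There is one attempt and no reset: what is moved stays moved. The work goes in short steps, Python scripts to look and compute and a tool call to move; the robot and the scene stay as the last step left them, time stands still between calls to the robot, and variables do not carry over. Pictures are saved under pics/ and viewed, on a budget of 14 in all, crops included, one or two more only if the job needs it, and the job is handed in when it is done.

Besides the shell and the picture viewer there is one more tool, called after "Call:" as a command line: name --argument value ..., lists and objects as JSON in quotes. carry_out: Moves the arm, as the interface text tells. Its arguments: {"type":"object","properties":{"motion":{"type":"array","items":{"type":"array","items":{"type":"array","items":{"type":"number"}}}},"squeeze":{"type":"number"}},"required":["motion"]}

```bash
mkdir -p pics; ls; cat > h.py <<'E'
import numpy as np, cv2, json
from scipy.spatial.transform import Rotation as R
from plant import readout, eyes, ticket, r
def snap(name, f=None, crop=None, scale=1):
    s=eyes.snapshot(name); im=cv2.cvtColor(s['pixels'],cv2.COLOR_RGB2BGR)
    np.savez('last_%s.npz'%name, **{k:np.array(v) for k,v in s.items()})
    if f:
        if crop: x0,y0,x1,y1=crop; im=im[y0:y1,x0:x1]
        cv2.imwrite('pics/'+f, cv2.resize(im,None,fx=scale,fy=scale,interpolation=cv2.INTER_CUBIC))
    return s
def cam(name):
    s=np.load('last_%s.npz'%name); a=s['attitude']
    M=a if a.shape==(3,3) else R.from_quat(a).as_matrix()
    return s['K'],s['origin'],M
def at_z(name,u,v,z):
    K,o,M=cam(name); d=M@np.linalg.solve(K,[u,v,1]); return o+d*(z-o[2])/d[2]
def proj(name,p):
    K,o,M=cam(name); c=K@(M.T@(np.array(p)-o)); return c[:2]/c[2]
def st():
    s=readout.get_state(); print('t',round(s['clock'],2),'pos',np.round(s['tool_pos'],4),'F',np.round(s['contact_force'],1),'open',round(float(s['opening']),3)); print(np.round(R.from_quat(s['eef_rot']).as_matrix(),3).tolist(), 'q',np.round(s['q'],2)); return s
E
python3 - <<'E'
from h import *
st(); print(r.tip_reach)
for n in ('scene','top'):
    s=snap(n,n+'1.png'); print(n,np.array(s['K']).tolist(),s['origin'],s['attitude'])
E
```

```text
pics
t 0.0 pos [ 0.2401 -0.5764  0.2599] F [0.4 0.1 0.6] open 0.999
[[0.923, 0.385, -0.001], [0.385, -0.923, 0.002], [-0.0, -0.002, -1.0]] q [ 1.21  0.69 -0.19  1.57  0.16  0.9  -0.22]
0.022
scene [[497.805214502634, 0.0, 322.11065609554163], [0.0, 497.805214502634, 197.17509881132565], [0.0, 0.0, 1.0]] [ 1.291058   -0.88875564  0.97209184] [ 0.85280224  0.27878261 -0.1435473  -0.41761557]
top [[464.71448673941524, 0.0, 325.5954023955836], [0.0, 464.71448673941524, 204.70794195245273], [0.0, 0.0, 1.0]] [0.51286774 0.02462849 1.23639092] [ 0.70810926 -0.70422485  0.03821598 -0.03447004]
```

View pics/scene1.png

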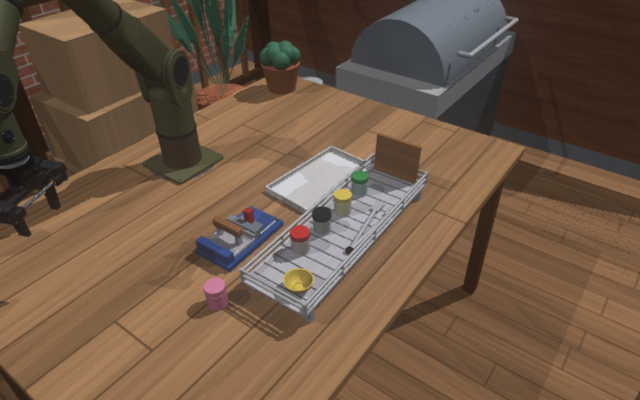

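View pics/top1.png

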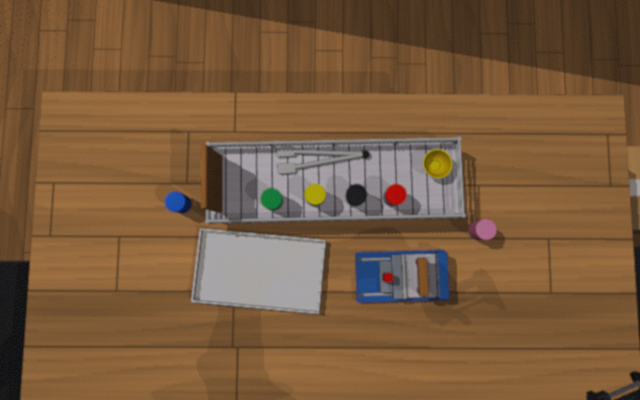

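The scene shows four real jars: green (272,199), yellow (315,194), black (357,195) and red (396,195) in the top view. The look-alikes are blue (178,202) and pink (485,230), both off the shelf. The tray is near (260,271) and the vise near (402,276). I'll enlarge this before reaching.

```bash
python3 - <<'E'
from h import *
im=cv2.imread('pics/top1.png')
a=cv2.resize(im[235:315,340:465],None,fx=6.4,fy=6.4,interpolation=cv2.INTER_CUBIC)
cv2.imwrite('pics/c1.png',a)
im=cv2.imread('pics/scene1.png')
a=cv2.resize(im[190:290,180:305],None,fx=6,fy=6,interpolation=cv2.INTER_CUBIC)
cv2.imwrite('pics/c2.png',a)
for n,(u,v) in dict(g=(272,199),y=(315,194),b=(357,195),r=(396,195)).items(): print(n,at_z('top',u,v,.116))
# lid centroids by color
im=cv2.cvtColor(cv2.imread('pics/top1.png'),cv2.COLOR_BGR2HSV)
for n,lo,hi in (('g',(50,120,50),(85,255,255)),('y',(22,150,100),(32,255,255)),('r',(0,170,100),(6,255,255)),('k',(0,0,0),(180,255,45))):
    m=cv2.inRange(im,lo,hi); m[:180]=0;m[212:]=0;m[:,:225]=0;m[:,415:]=0
    k,l,s,c=cv2.connectedComponentsWithStats(m); i=1+np.argmax(s[1:,4]); print(n,s[i],c[i],at_z('top',*c[i],.116))
for n,(u,v) in dict(tl=(201,230),tr=(326,240),br=(320,313),bl=(192,301)).items(): print(n,at_z('top',u,v,.022))
for n,(u,v) in dict(fl=(206,221),fr=(464,215)).items(): print(n,at_z('top',u,v,.09))
E
```

```text
g [0.6416767  0.14904319 0.116     ]
y [0.65451336 0.04486244 0.116     ]
b [ 0.65266879 -0.05719947  0.116     ]
r [ 0.65322905 -0.15204689  0.116     ]
g [261 189  21  21 330] [271.14545455 198.56666667] [0.64272244 0.15113256 0.116     ]
y [304 184  22  21 340] [314.64117647 194.11470588] [0.65422742 0.04573185 0.116     ]
r [385 184  21  21 321] [395.31464174 194.34579439] [ 0.65482186 -0.15039568  0.116     ]
k [347 185  19  20 305] [355.89180328 194.84590164] [ 0.65303014 -0.05450622  0.116     ]
tl [0.57000864 0.34318093 0.022     ]
tr [0.54573816 0.01697734 0.022     ]
br [0.35886374 0.03141174 0.022     ]
bl [0.38763462 0.36029991 0.022     ]
fl [0.5890739  0.31375013 0.09      ]
fr [ 0.6075383  -0.32430983  0.09      ]
```

View pics/c1.png

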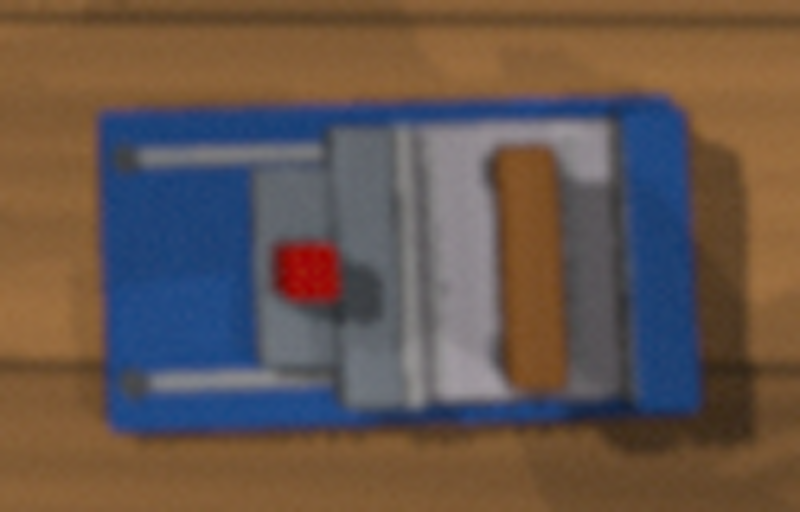

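View pics/c2.png

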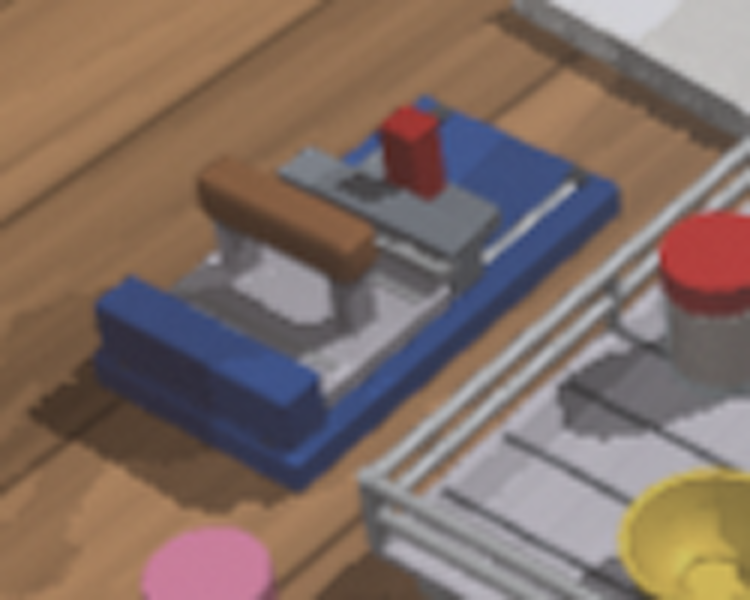

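```bash
cat >> h.py <<'E'
def fit(name,pts,uv,x0):
    from scipy.optimize import least_squares
    pts=np.array(pts,float)
    def f(p):
        c,s=np.cos(p[2]),np.sin(p[2]); w=np.c_[p[0]+c*pts[:,0]-s*pts[:,1],p[1]+s*pts[:,0]+c*pts[:,1],pts[:,2]]
        return np.concatenate([proj(name,q) for q in w])-np.ravel(uv)
    o=least_squares(f,x0); return o.x,np.round(o.fun,1)
def loc(p,w):  # world -> frame (x,y,yaw)
    c,s=np.cos(p[2]),np.sin(p[2]); d=np.array(w[:2])-p[:2]; return np.array([c*d[0]+s*d[1],-s*d[0]+c*d[1]])
def wor(p,l):
    c,s=np.cos(p[2]),np.sin(p[2]); return np.array([p[0]+c*l[0]-s*l[1],p[1]+s*l[0]+c*l[1]])
def go(x,y,z,yaw=None):
    """yaw: wanted world yaw of tool x axis. prints turn about tool z, then tool-frame shift after the turn (mm)"""
    s=readout.get_state(); M=R.from_quat(s['eef_rot']).as_matrix(); y0=np.arctan2(M[1,0],M[0,0])
    yaw=y0 if yaw is None else yaw
    T=R.from_euler('z',yaw).as_matrix()@np.diag([1,-1,-1.])
    d=T.T@(np.array([x,y,z])-s['tool_pos'])*1000
    e=(M.T@T); print('turn (tool rotvec)',np.round(R.from_matrix(e).as_rotvec(),3),'shift tool mm',np.round(d,1))
E
python3 - <<'E'
from h import *
cv=lambda c:[(340+(a+.5)/6.4-.5,235+(b+.5)/6.4-.5) for a,b in c]
v,res=fit('top',[(.065,.16,.02),(-.065,.16,.02),(.065,-.075,.052),(-.065,-.075,.052)],cv([(100,112),(112,430),(685,97),(700,412)]),[.4,-.2,0])
print('vise',v,res)
t,res=fit('top',[(.095,.165,.022),(.095,-.165,.022),(-.095,-.165,.022),(-.095,.165,.022)],[(201,230),(326,240),(320,313),(192,301)],[.46,.19,0])
print('tray',t,res)
s,res=fit('top',[(-.097,.32,.09),(-.097,-.32,.09)],[(206,221),(464,215)],[.7,0,0]); print('shelf',s,res)
h=[at_z('top',*c,.092) for c in cv([(497,148),(553,148),(568,388),(505,392)])]
print('handle in vise',[loc(v,p).round(4) for p in h], loc(v,np.mean(h,0)), np.mean(h,0))
p=at_z('top',*cv([(307,272)])[0],.082); print('post',p,loc(v,p))
print('jaw edge',[loc(v,at_z('top',*c,.052)).round(4) for c in cv([(625,115),(632,408)])])
print('plate edge x',[loc(v,at_z('top',*c,.034)).round(4) for c in cv([(612,120),(440,125),(440,400),(620,402)])])
E
```

```text
vise [ 0.45745565 -0.21869599  0.03840086] [-1.1 -0.6 -1.   0.4  0.7 -1.3  1.4  1.4]
tray [ 0.46564699  0.18796988 -0.08194083] [-0.5 -1.5  0.5 -0.4  0.   0.6 -0.   1.3]
shelf [ 0.69528966 -0.00248015  0.02893759] [-0.3 -0.   0.3 -0. ]
handle in vise [array([0.0448, 0.0107]), array([ 0.0441, -0.0108]), array([-0.0465, -0.0114]), array([-0.0472,  0.0126])] [-0.0012379   0.00027027] [ 0.45620829 -0.21847345  0.092     ]
post [ 0.45395769 -0.13449408  0.082     ] [-0.00026275  0.08427413]
jaw edge [array([ 0.0554, -0.0489]), array([-0.059, -0.045])]
plate edge x [array([ 0.0534, -0.0479]), array([0.0537, 0.0215]), array([-0.0552,  0.0271]), array([-0.0584, -0.0447])]
```

Vise, post and handle match the nominal geometry (post at jaw 0.076, handle centred on the press). Moving above the post.

```bash
python3 - <<'E'
from h import *
go(.454,-.1345,.18,.038)
E
```

```text
turn (tool rotvec) [-0.002  0.     0.357] shift tool mm [ 230.5 -433.5   80. ]
```

Call:
carry_out --motion '[[[0,0,0,0,0,0.119,100],[0,0,0,0,0,0.119,70],[0,0,0,0,0,0.119,70],[20,-39,0,0,0,0,70],[20,-39,0,0,0,0,70],[20,-39,0,0,0,0,70],[20,-39,0,0,0,0,70],[20,-39,0,0,0,0,70]]]' --squeeze 30

```text
clock: 0.9
tool_pos: [0.3333, -0.3765, 0.2605]
eef_rot: [1.0, 0.019, -0.0, -0.0]
contact_force: [0.7, -0.4, -0.1]
opening: 0.701
```

Call:
carry_out --motion '[[[20,-39,10,0,0,0,70],[20,-39,15,0,0,0,70],[20,-39,15,0,0,0,70],[20,-39,15,0,0,0,70],[20,-39,10,0,0,0,70],[20,-39,10,0,0,0,70],[10,-5,5,0,0,0,70],[0,0,0,0,0,0,70]]]'

```text
clock: 1.7
tool_pos: [0.4551, -0.1328, 0.18]
eef_rot: [1.0, 0.021, 0.0, -0.0]
contact_force: [-0.5, -0.6, -0.1]
opening: 0.704
```

```bash
python3 - <<'E'
from h import *
st(); go(.454,-.1345,.079,.038)
snap('scene','a.png',(180,150,340,270),5); print(proj('scene',[.454,-.1345,.082]))
E
```

```text
t 1.7 pos [ 0.4551 -0.1328  0.18  ] F [-0.5 -0.6 -0.1] open 0.704
[[0.999, 0.042, 0.0], [0.042, -0.999, 0.001], [0.0, -0.001, -1.0]] q [ 0.19  0.64 -0.01  2.1   0.01  0.41 -1.35]
turn (tool rotvec) [-0.001 -0.     0.004] shift tool mm [ -1.2   1.6 101. ]
[247.52571512 208.97767787]
```

View pics/a.png

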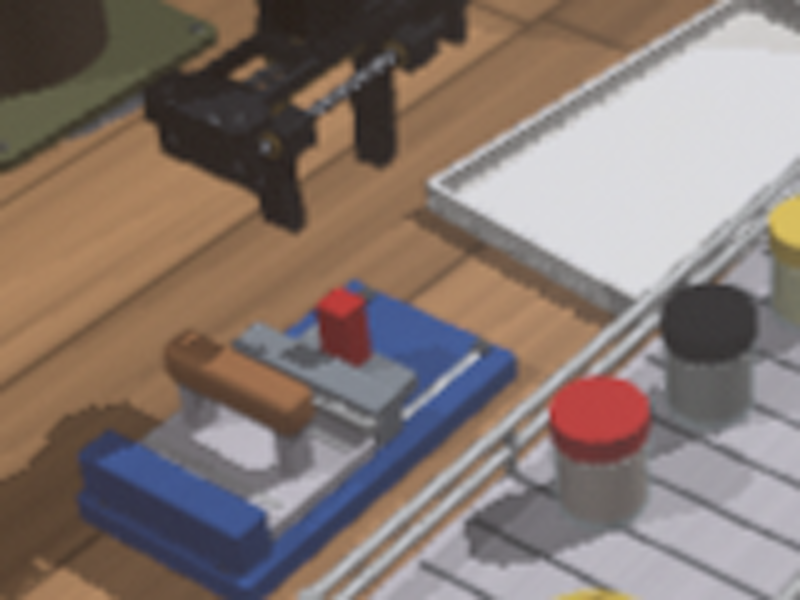

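The post top appears at (248,210) where predicted (247.5,209), and the gripper is above it. Descend, grip, and open the jaw.

Call:
carry_out --motion '[[[-1,1,30,0,0,0,70],[0,0,30,0,0,0,70],[0,0,25,0,0,0,70],[0,0,15,0,0,0,70],[0,0,0,0,0,0,10],[0,0,0,0,0,0,10],[0,0,0,0,0,0,10],[0,0,0,0,0,0,10]]]' --squeeze 20

```text
clock: 2.55
tool_pos: [0.4533, -0.1362, 0.0817]
eef_rot: [1.0, 0.019, 0.001, 0.0]
contact_force: [0.1, 0.2, -0.8]
opening: 0.36
```

Call:
carry_out --motion '[[[0,-4,0,0,0,0,10],[0,-6,0,0,0,0,10],[0,-6,0,0,0,0,10],[0,-6,0,0,0,0,10],[0,-6,0,0,0,0,10],[0,-6,0,0,0,0,10],[0,-4,0,0,0,0,10],[0,0,0,0,0,0,10]]]'

```text
clock: 3.35
tool_pos: [0.4519, -0.0969, 0.0815]
eef_rot: [1.0, 0.019, 0.001, 0.0]
contact_force: [0.1, -0.7, 8.1]
opening: 0.249
```

Call:
carry_out --motion '[[[0,0,0,0,0,0,60],[0,0,0,0,0,0,60],[0,0,0,0,0,0,60],[0,0,-30,0,0,0,60],[0,0,-40,0,0,0,60],[0,40,0,0,0,0,60],[0,40,0,0,0,0,60],[0,40,0,0,0,0,60]]]'

```text
clock: 4.15
tool_pos: [0.4561, -0.2184, 0.1511]
eef_rot: [1.0, 0.02, 0.0, -0.0]
contact_force: [1.1, 0.3, -0.3]
opening: 0.601
```

```bash
python3 - <<'E'
from h import *
st(); snap('scene','b.png',(180,160,330,270),5); go(.4562,-.2185,.083,.038)
for p in ([.4562,-.2185,.092],[.4527,-.0970,.082]): print((proj('scene',p)-[180,160])*5)
E
```

```text
t 4.15 pos [ 0.4561 -0.2184  0.1511] F [ 1.1  0.3 -0.3] open 0.601
[[0.999, 0.039, 0.001], [0.039, -0.999, 0.0], [0.001, -0.0, -1.0]] q [ 0.37  0.71 -0.03  2.03  0.05  0.4  -1.23]
turn (tool rotvec) [ 0.007 -0.002 -0.01 ] shift tool mm [ 1.  -9.2 68.2]
[232.54283314 310.67713805]
[380.59719943 211.05215192]
```

View pics/b.png

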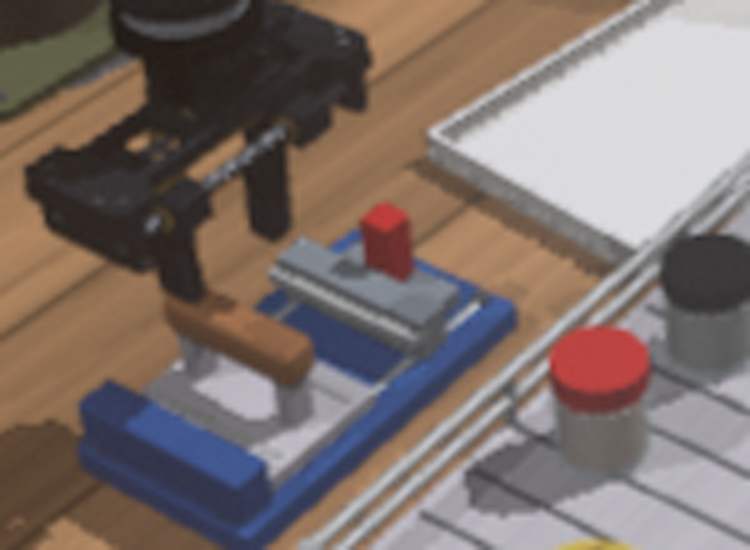

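The jaw is open with a clear gap (post now at (257,202)) and the press still lies in the vise. I'll let the arm settle before descending.

Call:
carry_out --motion '[[[0,0,0,0,0,0,60],[0,0,0,0,0,0,60],[0,0,0,0,0,0,60]]]'

```text
clock: 4.5
tool_pos: [0.456, -0.2157, 0.1505]
eef_rot: [1.0, 0.02, -0.0, -0.001]
contact_force: [1.3, 0.2, 0.9]
opening: 0.595
```

```bash
python3 - <<'E'
from h import *
st(); go(.4562,-.2185,.083,.038)
E
```

```text
t 4.5 pos [ 0.456  -0.2157  0.1505] F [1.3 0.2 0.9] open 0.595
[[0.999, 0.04, -0.001], [0.04, -0.999, 0.001], [-0.001, -0.001, -1.0]] q [ 0.37  0.71 -0.03  2.03  0.05  0.4  -1.23]
turn (tool rotvec) [-0.001  0.001  0.002] shift tool mm [ 0.1  2.8 67.5]
```

Call:
carry_out --motion '[[[0,3,20,0,0,0,60],[0,0,25,0,0,0,60],[0,0,15,0,0,0,60],[0,0,7,0,0,0,60],[0,0,0,0,0,0,15],[0,0,0,0,0,0,15],[0,0,0,0,0,0,15],[0,0,0,0,0,0,15]]]' --squeeze 55

```text
clock: 5.3
tool_pos: [0.4566, -0.2198, 0.0845]
eef_rot: [1.0, 0.019, 0.001, -0.0]
contact_force: [-0.6, -1.7, -2.1]
opening: 0.268
```

Call:
carry_out --motion '[[[0,0,0,0,0,0,15],[0,0,0,0,0,0,15]]]'

```text
clock: 5.5
tool_pos: [0.4565, -0.2198, 0.0845]
eef_rot: [1.0, 0.019, 0.001, -0.0]
contact_force: [-0.4, 2.5, 5.9]
opening: 0.265
```

```bash
python3 - <<'E'
from h import *
st()
E
```

```text
t 5.5 pos [ 0.4565 -0.2198  0.0845] F [-0.4  2.5  5.9] open 0.265
[[0.999, 0.038, 0.001], [0.038, -0.999, 0.001], [0.001, -0.001, -1.0]] q [ 0.37  0.84 -0.02  2.05  0.06  0.25 -1.23]
```

Call:
carry_out --motion '[[[0,0,-4,0,0,0,15],[0,0,-10,0,0,0,15],[0,0,-15,0,0,0,15],[0,0,-20,0,0,0,15],[0,0,-20,0,0,0,15],[0,0,-15,0,0,0,15],[0,0,-6,0,0,0,15],[0,0,0,0,0,0,15]]]'

```text
clock: 6.3
tool_pos: [0.4561, -0.221, 0.1745]
eef_rot: [1.0, 0.019, 0.001, 0.001]
contact_force: [-0.4, 0.4, -6.2]
opening: 0.263
```

```bash
python3 - <<'E'
from h import *
s=st(); print(s['moment']); snap('scene','c.png',(160,120,330,270),4)
t=[.4656,.1880,-.0819]; x,y=wor(t,[0,-.105]); print(x,y); go(x,y,.165,-.0819)
E
```

```text
t 6.3 pos [ 0.4561 -0.221   0.1745] F [-0.4  0.4 -6.2] open 0.263
[[0.999, 0.037, 0.001], [0.037, -0.999, -0.001], [0.001, 0.001, -1.0]] q [ 0.38  0.67 -0.03  2.01  0.05  0.46 -1.22]
[ 0.04612114 -0.03165577  0.02371965]
0.4570101104583059 0.08335195272886602
turn (tool rotvec) [0.    0.    0.119] shift tool mm [ -23.7 -303.2    8.8]
```

View pics/c.png

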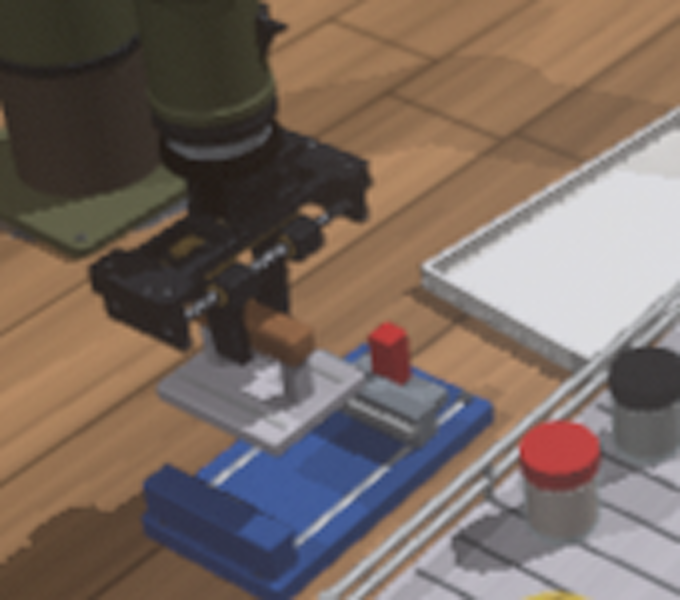

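Press is held level above the open vise. Carrying it to the tray.

Call:
carry_out --motion '[[[0,-10,0,0,0,0.04,15],[0,-20,0,0,0,0.04,15],[-2,-30,0,0,0,0.04,15],[-2,-30,0,0,0,0,15],[-3,-35,0,0,0,0,15],[-3,-35,0,0,0,0,15],[-3,-35,0,0,0,0,15],[-3,-35,0,0,0,0,15]]]'

```text
clock: 7.15
tool_pos: [0.4544, 0.0114, 0.1729]
eef_rot: [0.999, -0.041, -0.001, 0.0]
contact_force: [0.8, 0.1, -5.0]
opening: 0.265
```

Call:
carry_out --motion '[[[-3,-30,0,0,0,0,15],[-3,-20,0,0,0,0,15],[-2,-12,0,0,0,0,15],[-1,-6,0,0,0,0,15],[0,0,0,0,0,0,15],[0,0,0,0,0,0,15]]]'

```text
clock: 7.75
tool_pos: [0.4516, 0.0772, 0.1736]
eef_rot: [0.999, -0.042, -0.0, 0.001]
contact_force: [-0.0, 0.4, -5.6]
opening: 0.266
```

```bash
python3 - <<'E'
from h import *
s=st(); snap('scene'); snap('top','d.png',(180,210,360,330),4.4)
t=[.4656,.1880,-.0819]; x,y=wor(t,[0,-.1]); print(x,y); go(x,y,.0695,-.0819)
E
```

```text
t 7.75 pos [0.4516 0.0772 0.1736] F [-0.   0.4 -5.6] open 0.266
[[0.996, -0.084, -0.0], [-0.084, -0.996, -0.001], [-0.0, 0.001, -1.0]] q [-0.33  0.64  0.09  2.15 -0.15  0.36 -1.77]
0.45741915281743417 0.08833519307511048
turn (tool rotvec) [ 0.001 -0.    -0.003] shift tool mm [  4.8 -11.6 104.2]
```

View pics/d.png

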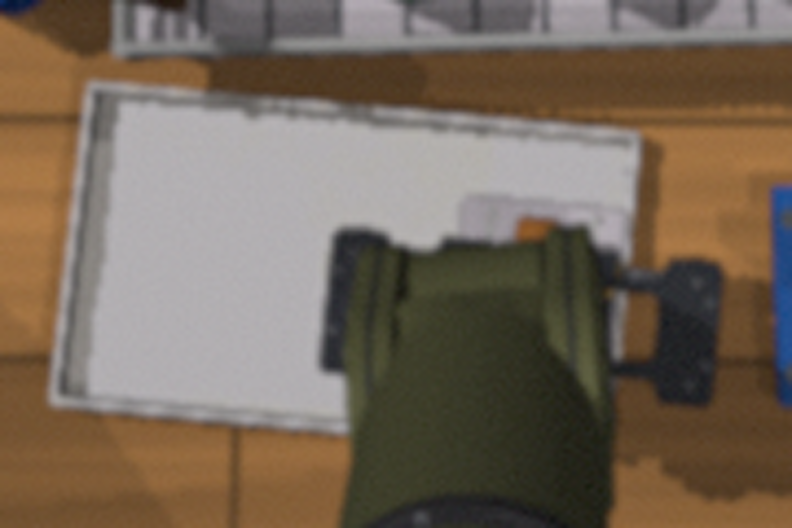

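The press hangs level over the tray's right end, tray corners at (200,229), (325,240) and (192,301) as before. Correct by 5 and 12 mm and lower.

Call:
carry_out --motion '[[[3,-6,0,0,0,0,15],[2,-6,10,0,0,0,15],[0,0,20,0,0,0,15],[0,0,20,0,0,0,15],[0,0,20,0,0,0,15],[0,0,12,0,0,0,15],[0,0,8,0,0,0,15],[0,0,0,0,0,0,15]]]'

```text
clock: 8.65
tool_pos: [0.4575, 0.0903, 0.0828]
eef_rot: [0.999, -0.041, -0.001, 0.0]
contact_force: [0.6, 0.3, -5.9]
opening: 0.263
```

```bash
python3 - <<'E'
from h import *
s=st(); go(.4574,.0883,.0695,-.0819)
E
```

```text
t 8.65 pos [0.4575 0.0903 0.0828] F [ 0.6  0.3 -5.9] open 0.263
[[0.997, -0.082, -0.001], [-0.082, -0.997, -0.0], [-0.001, 0.0, -1.0]] q [-0.31  0.83  0.03  2.17 -0.18  0.15 -1.77]
turn (tool rotvec) [ 0.     0.001 -0.   ] shift tool mm [ 0.1  2.  13.3]
```

Call:
carry_out --motion '[[[0,1,5,0,0,0,15],[0,1,4,0,0,0,15],[0,0,3,0,0,0,15],[0,0,1.5,0,0,0,15],[0,0,0,0,0,0,15]]]'

```text
clock: 9.15
tool_pos: [0.4575, 0.0882, 0.0702]
eef_rot: [0.999, -0.041, 0.0, 0.0]
contact_force: [0.2, -0.3, -5.4]
opening: 0.265
```

```bash
python3 - <<'E'
from h import *
s=st()
E
```

```text
t 9.15 pos [0.4575 0.0882 0.0702] F [ 0.2 -0.3 -5.4] open 0.265
[[0.997, -0.082, 0.0], [-0.082, -0.997, -0.0], [0.0, 0.0, -1.0]] q [-0.31  0.86  0.03  2.18 -0.18  0.11 -1.76]
```

Not quite in contact; lower 2 mm, then release and rise.

Call:
carry_out --motion '[[[0,0,1,0,0,0,15],[0,0,1,0,0,0,15],[0,0,0,0,0,0,15]]]'

```text
clock: 9.45
tool_pos: [0.4576, 0.0882, 0.0694]
eef_rot: [0.999, -0.041, 0.001, -0.0]
contact_force: [-1.8, -0.4, 7.9]
opening: 0.268
```

Call:
carry_out --motion '[[[0,0,0,0,0,0,60],[0,0,0,0,0,0,60],[0,0,0,0,0,0,60],[0,0,-15,0,0,0,60],[0,0,-35,0,0,0,60],[0,0,-40,0,0,0,60],[0,0,-15,0,0,0,60],[0,0,0,0,0,0,60]]]'

```text
clock: 10.25
tool_pos: [0.4587, 0.0884, 0.1751]
eef_rot: [0.999, -0.041, 0.002, -0.001]
contact_force: [-0.3, 0.1, 0.3]
opening: 0.601
```

```bash
python3 - <<'E'
from h import *
s=st(); go(.4527,-.097,.15,.038)
E
```

```text
t 10.25 pos [0.4587 0.0884 0.1751] F [-0.3  0.1  0.3] open 0.601
[[0.997, -0.082, 0.005], [-0.082, -0.997, 0.001], [0.005, -0.001, -1.0]] q [-0.35  0.64  0.1   2.13 -0.16  0.37 -1.78]
turn (tool rotvec) [-0.001 -0.005 -0.12 ] shift tool mm [-13.1 185.1  25.1]
```

Call:
carry_out --motion '[[[0,0,0,0,0,-0.06,60],[0,0,0,0,0,-0.06,60],[-2,25,0,0,0,0,60],[-3,45,5,0,0,0,60],[-3,45,10,0,0,0,60],[-3,40,10,0,0,0,60],[-2,20,0,0,0,0,60],[0,10,0,0,0,0,60]]]'

```text
clock: 11.05
tool_pos: [0.4501, -0.0996, 0.1468]
eef_rot: [1.0, 0.017, -0.002, 0.0]
contact_force: [-0.4, 0.1, 0.4]
opening: 0.597
```

Call:
carry_out --motion '[[[0,0,0,0,0,0,60],[0,0,0,0,0,0,60]]]'

```text
clock: 11.25
tool_pos: [0.4516, -0.0957, 0.1479]
eef_rot: [1.0, 0.02, -0.0, -0.001]
contact_force: [0.3, 0.3, 0.1]
opening: 0.601
```

```bash
python3 - <<'E'
from h import *
s=st(); go(.4527,-.097,.08,.038)
E
```

```text
t 11.25 pos [ 0.4516 -0.0957  0.1479] F [0.3 0.3 0.1] open 0.601
[[0.999, 0.04, -0.0], [0.04, -0.999, 0.001], [-0.0, -0.001, -1.0]] q [ 0.11  0.69 -0.    2.15 -0.    0.3  -1.42]
turn (tool rotvec) [-0.001  0.     0.002] shift tool mm [ 1.   1.3 67.9]
```

Call:
carry_out --motion '[[[1,1,25,0,0,0,60],[0,0,25,0,0,0,60],[0,0,13,0,0,0,60],[0,0,5,0,0,0,60],[0,0,0,0,0,0,10],[0,0,0,0,0,0,10],[0,0,0,0,0,0,10],[0,0,0,0,0,0,10]]]' --squeeze 20

```text
clock: 12.05
tool_pos: [0.4529, -0.098, 0.0809]
eef_rot: [1.0, 0.019, 0.001, 0.0]
contact_force: [0.8, 1.3, 1.6]
opening: 0.259
```

Call:
carry_out --motion '[[[0,0,0,0,0,0,10],[0,8,0,0,0,0,10],[0,16,0,0,0,0,10],[0,18,0,0,0,0,10],[0,18,0,0,0,0,10],[0,18,0,0,0,0,10],[0,12,0,0,0,0,10],[0,6,0,0,0,0,10]]]'

```text
clock: 12.85
tool_pos: [0.4562, -0.1946, 0.0805]
eef_rot: [1.0, 0.019, 0.0, -0.0]
contact_force: [1.0, 2.8, 3.1]
opening: 0.248
```

Call:
carry_out --motion '[[[0,0,0,0,0,0,10],[0,0,0,0,0,0,10]]]'

```text
clock: 13.05
tool_pos: [0.4562, -0.1953, 0.0804]
eef_rot: [1.0, 0.018, 0.0, 0.001]
contact_force: [-0.6, -2.8, 4.1]
opening: 0.247
```

```bash
python3 - <<'E'
from h import *
s=st(); v=[.45746,-.2187,.0384]; print('joint~',loc(v,s['tool_pos'])[1]-.008)
E
```

```text
t 13.05 pos [ 0.4562 -0.1953  0.0804] F [-0.6 -2.8  4.1] open 0.247
[[0.999, 0.036, 0.001], [0.036, -0.999, -0.002], [0.001, 0.002, -1.0]] q [ 0.32  0.84 -0.02  2.08  0.08  0.21 -1.31]
joint~ 0.015417412521739941
```

Call:
carry_out --motion '[[[0,4,0,0,0,0,10],[0,4,0,0,0,0,10],[0,3,0,0,0,0,10],[0,2,0,0,0,0,10],[0,0,0,0,0,0,10]]]'

```text
clock: 13.55
tool_pos: [0.4566, -0.2058, 0.0804]
eef_rot: [1.0, 0.019, -0.0, -0.001]
contact_force: [-0.2, 1.5, 6.4]
opening: 0.248
```

Call:
carry_out --motion '[[[0,1,0,0,0,0,10],[0,1,0,0,0,0,10],[0,1,0,0,0,0,10]]]'

```text
clock: 13.85
tool_pos: [0.4567, -0.2082, 0.0804]
eef_rot: [1.0, 0.02, -0.0, -0.001]
contact_force: [-0.7, 3.5, 7.4]
opening: 0.248
```

Call:
carry_out --motion '[[[0,1,0,0,0,0,10],[0,1,0,0,0,0,10],[0,0,0,0,0,0,10]]]'

```text
clock: 14.15
tool_pos: [0.4567, -0.2105, 0.0804]
eef_rot: [1.0, 0.02, -0.0, -0.001]
contact_force: [-0.9, 2.4, 5.9]
opening: 0.249
```

Call:
carry_out --motion '[[[0,1,0,0,0,0,10],[0,1,0,0,0,0,10],[0,0,0,0,0,0,10]]]'

```text
clock: 14.45
tool_pos: [0.4568, -0.2114, 0.0804]
eef_rot: [1.0, 0.02, -0.0, -0.001]
contact_force: [-0.2, 5.2, 7.5]
opening: 0.251
```

Call:
carry_out --motion '[[[0,1,0,0,0,0,10],[0,1,0,0,0,0,10],[0,0,0,0,0,0,10]]]'

```text
clock: 14.75
tool_pos: [0.4568, -0.2115, 0.0804]
eef_rot: [1.0, 0.021, -0.001, -0.003]
contact_force: [-0.5, 9.8, 9.3]
opening: 0.246
```

The stop is reached: the position has stalled and the force is rising. Release, rise, and look at everything.

Call:
carry_out --motion '[[[0,-2,0,0,0,0,10],[0,0,0,0,0,0,60],[0,0,0,0,0,0,60],[0,0,-15,0,0,0,60],[0,0,-35,0,0,0,80],[0,0,-45,0,0,0,80],[0,0,-25,0,0,0,80],[0,0,0,0,0,0,80]]]'

```text
clock: 15.55
tool_pos: [0.4586, -0.2151, 0.2032]
eef_rot: [1.0, 0.019, 0.003, 0.001]
contact_force: [0.4, -0.3, -0.7]
opening: 0.799
```

```bash
cat >> h.py <<'E'
def lids(name='top',z=.116,reg=(225,175,470,320)):
    s=np.load('last_%s.npz'%name); im=cv2.cvtColor(s['pixels'],cv2.COLOR_RGB2HSV); x0,y0,x1,y1=reg
    k0=np.zeros(im.shape[:2],np.uint8); k0[y0:y1,x0:x1]=255
    for n,lo,hi in (('g',(50,120,50),(85,255,255)),('y',(22,150,100),(32,255,255)),('r',(0,170,100),(6,255,255)),('k',(0,0,0),(180,255,45))):
        m=cv2.inRange(im,lo,hi)&k0; k,l,st_,c=cv2.connectedComponentsWithStats(m)
        for i in range(1,k):
            if st_[i,4]>60: print(n,st_[i],c[i].round(1),at_z(name,*c[i],z).round(4))
E
python3 - <<'E'
from h import *
s=st(); snap('scene','e.png',(180,130,440,320),3); snap('top'); lids()
E
```

```text
t 15.55 pos [ 0.4586 -0.2151  0.2032] F [ 0.4 -0.3 -0.7] open 0.799
[[0.999, 0.037, 0.006], [0.037, -0.999, -0.003], [0.006, 0.003, -1.0]] q [ 0.39  0.62 -0.06  1.99  0.07  0.53 -1.26]
g [261 189  21  20 324] [271.2 198.5] [0.6428 0.1511 0.116 ]
y [304 184  22  21 337] [314.6 194.2] [0.6541 0.0458 0.116 ]
r [386 184  20  21 321] [395.3 194.4] [ 0.6548 -0.1505  0.116 ]
k [347 186  19  19 300] [355.9 194.9] [ 0.653  -0.0545  0.116 ]
k [ 400  262   58   40 1112] [433.2 279.6] [ 0.4503 -0.2389  0.116 ]
```

View pics/e.png

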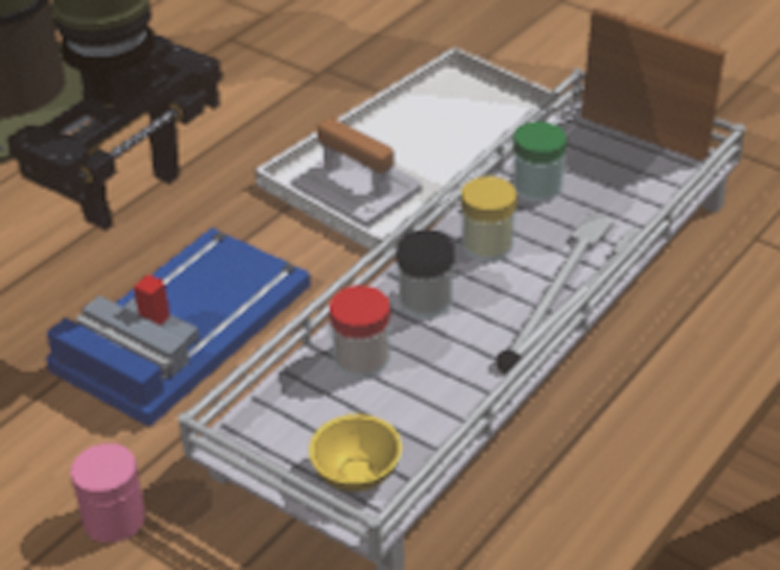

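Vise is shut, the press lies flat at the tray's right end, and all four jars stand untouched. Red jar (395,194) is next.

```bash
python3 - <<'E'
from h import *
go(.6548,-.1505,.16,.03)
t=[.4656,.1880,-.0819]
for l in ((.045,.015),(-.045,.015),(.045,.11),(-.045,.11)): print(l,wor(t,l).round(4))
E
```

```text
turn (tool rotvec) [ 0.    -0.     0.008] shift tool mm [199.9 -57.7  40.2]
(0.045, 0.015) [0.5117 0.1993]
(-0.045, 0.015) [0.422  0.2066]
(0.045, 0.11) [0.5194 0.2939]
(-0.045, 0.11) [0.4297 0.3013]
```

Call:
carry_out --motion '[[[30,-9,0,0,0,0,80],[40,-12,0,0,0,0,80],[45,-13,0,0,0,0,80],[45,-13,10,0,0,0,80],[25,-8,15,0,0,0,80],[12,-3,10,0,0,0,80],[3,0,5,0,0,0,80],[0,0,0,0,0,0,80]]]'

```text
clock: 16.45
tool_pos: [0.6529, -0.1486, 0.1576]
eef_rot: [1.0, 0.019, -0.002, -0.0]
contact_force: [-0.6, -0.7, 0.2]
opening: 0.798
```

Call:
carry_out --motion '[[[0,0,0,0,0,0,80],[0,0,0,0,0,0,80]]]'

```text
clock: 16.65
tool_pos: [0.6538, -0.1496, 0.1606]
eef_rot: [1.0, 0.018, -0.0, 0.0]
contact_force: [-0.5, -0.3, 0.3]
opening: 0.8
```

```bash
python3 - <<'E'
from h import *
st(); go(.6548,-.1505,.096); snap('scene','f.png',(230,170,350,290),5)
print((proj('scene',[.6548,-.1505,.116])-[230,170])*5)
E
```

```text
t 16.65 pos [ 0.6538 -0.1496  0.1606] F [-0.5 -0.3  0.3] open 0.8
[[0.999, 0.037, -0.0], [0.037, -0.999, -0.001], [-0.0, 0.001, -1.0]] q [ 0.17  0.87 -0.03  1.5   0.04  0.77 -1.41]
turn (tool rotvec) [0.001 0.    0.   ] shift tool mm [ 0.9  1.  64.6]
[342.4898004  301.54765048]
```

View pics/f.png

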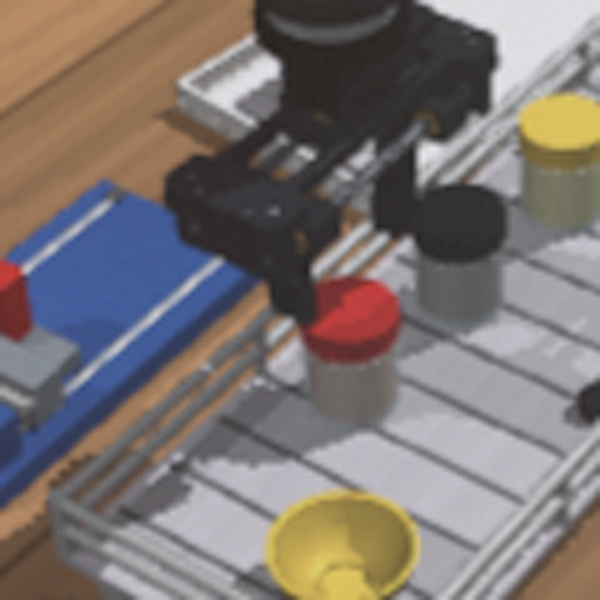

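Red lid at crop (351,308), about 2 px from predicted, well within the grip's tolerance. Descend and grip.

Call:
carry_out --motion '[[[3,1,20,0,0,0,80],[0,0,25,0,0,0,80],[0,0,14,0,0,0,80],[0,0,6,0,0,0,80],[0,0,0,0,0,0,45],[0,0,0,0,0,0,45],[0,0,0,0,0,0,45],[0,0,0,0,0,0,45]]]' --squeeze 35

```text
clock: 17.5
tool_pos: [0.6582, -0.1497, 0.0961]
eef_rot: [1.0, 0.019, 0.001, 0.0]
contact_force: [-0.0, -1.0, -0.0]
opening: 0.583
```

Call:
carry_out --motion '[[[0,0,-3,0,0,0,45],[0,0,-10,0,0,0,45],[0,0,-18,0,0,0,45],[0,0,-22,0,0,0,45],[0,0,-18,0,0,0,45],[0,0,-8,0,0,0,45],[0,0,0,0,0,0,45],[0,0,0,0,0,0,45]]]'

```text
clock: 18.3
tool_pos: [0.6571, -0.1493, 0.1737]
eef_rot: [1.0, 0.019, -0.001, -0.0]
contact_force: [0.0, 0.5, -2.8]
opening: 0.581
```

```bash
python3 - <<'E'
from h import *
st(); go(.4297,.3013,.13)
E
```

```text
t 18.3 pos [ 0.6571 -0.1493  0.1737] F [ 0.   0.5 -2.8] open 0.581
[[0.999, 0.038, -0.001], [0.038, -0.999, 0.0], [-0.001, -0.0, -1.0]] q [ 0.17  0.85 -0.04  1.48  0.04  0.81 -1.41]
turn (tool rotvec) [-0.     0.001 -0.   ] shift tool mm [-210.1 -458.9   43.7]
```

Call:
carry_out --motion '[[[-20,0,0,0,0,0,45],[-35,0,0,0,0,0,45],[-40,-15,0,0,0,0,45],[-35,-30,0,0,0,0,45],[-20,-40,0,0,0,0,45],[-10,-45,0,0,0,0,45],[-10,-45,0,0,0,0,45],[-10,-45,0,0,0,0,45]]]'

```text
clock: 19.1
tool_pos: [0.4683, 0.065, 0.1736]
eef_rot: [1.0, 0.019, -0.001, 0.0]
contact_force: [1.1, 1.0, -1.5]
opening: 0.583
```

Call:
carry_out --motion '[[[-10,-45,0,0,0,0,45],[-10,-45,0,0,0,0,45],[-10,-45,0,0,0,0,45],[0,-42,0,0,0,0,45],[0,-32,10,0,0,0,45],[0,-20,10,0,0,0,45],[0,-10,5,0,0,0,45],[0,0,0,0,0,0,45]]]'

```text
clock: 19.9
tool_pos: [0.4295, 0.3021, 0.148]
eef_rot: [1.0, 0.02, -0.001, 0.0]
contact_force: [-0.7, -0.3, -1.3]
opening: 0.586
```

Call:
carry_out --motion '[[[0,0,0,0,0,0,45],[0,0,0,0,0,0,45]]]'

```text
clock: 20.1
tool_pos: [0.4309, 0.2993, 0.1495]
eef_rot: [1.0, 0.018, 0.0, 0.001]
contact_force: [0.3, -0.6, -1.9]
opening: 0.588
```

```bash
python3 - <<'E'
from h import *
st(); go(.4297,.3013,.053)
E
```

```text
t 20.1 pos [0.4309 0.2993 0.1495] F [ 0.3 -0.6 -1.9] open 0.588
[[0.999, 0.035, 0.0], [0.035, -0.999, -0.001], [0.0, 0.001, -1.0]] q [-0.75  0.74  0.09  1.97 -0.14  0.44 -2.09]
turn (tool rotvec) [ 0.001 -0.    -0.   ] shift tool mm [-1.1 -2.  96.5]
```

Call:
carry_out --motion '[[[-1,-1,20,0,0,0,45],[0,-1,25,0,0,0,45],[0,0,22,0,0,0,45],[0,0,14,0,0,0,45],[0,0,8,0,0,0,45],[0,0,4,0,0,0,45],[0,0,2,0,0,0,45],[0,0,0,0,0,0,45]]]'

```text
clock: 20.9
tool_pos: [0.4296, 0.3034, 0.0546]
eef_rot: [1.0, 0.019, 0.0, -0.0]
contact_force: [-0.6, 1.0, -0.6]
opening: 0.584
```

Call:
carry_out --motion '[[[0,0,1.5,0,0,0,45],[0,0,1.5,0,0,0,45],[0,0,0,0,0,0,45]]]'

```text
clock: 21.2
tool_pos: [0.4293, 0.3033, 0.0513]
eef_rot: [1.0, 0.019, 0.0, -0.0]
contact_force: [0.6, -0.2, -1.2]
opening: 0.586
```

Call:
carry_out --motion '[[[0,0,1,0,0,0,45],[0,0,1,0,0,0,45],[0,0,0,0,0,0,45]]]'

```text
clock: 21.5
tool_pos: [0.4294, 0.3033, 0.0509]
eef_rot: [1.0, 0.019, 0.0, -0.0]
contact_force: [-2.1, -2.1, 15.3]
opening: 0.585
```

Call:
carry_out --motion '[[[0,0,0,0,0,0,80],[0,0,0,0,0,0,80],[0,0,0,0,0,0,80],[0,0,-10,0,0,0,80],[0,0,-30,0,0,0,80],[0,0,-45,0,0,0,80],[0,0,-45,0,0,0,80],[0,0,-20,0,0,0,80]]]'

```text
clock: 22.3
tool_pos: [0.4305, 0.3039, 0.2033]
eef_rot: [1.0, 0.019, 0.002, -0.002]
contact_force: [1.2, -0.2, -0.1]
opening: 0.799
```

```bash
python3 - <<'E'
from h import *
st(); snap('scene','g.png',(240,120,430,280),4); snap('top'); lids(); go(.653,-.0545,.16)
E
```

```text
t 22.3 pos [0.4305 0.3039 0.2033] F [ 1.2 -0.2 -0.1] open 0.799
[[0.999, 0.037, 0.004], [0.037, -0.999, 0.003], [0.005, -0.003, -1.0]] q [-0.77  0.65  0.12  1.93 -0.13  0.56 -2.1 ]
g [261 189  21  20 327] [271.2 198.5] [0.6428 0.1511 0.116 ]
y [304 184  22  21 339] [314.6 194.1] [0.6542 0.0458 0.116 ]
r [414 273  10   8  68] [418.3 276.4] [ 0.4577 -0.2034  0.116 ]
k [347 185  19  20 301] [355.9 194.8] [ 0.6531 -0.0545  0.116 ]
k [225 293   6  15  73] [227.3 300.4] [0.399  0.2507 0.116 ]
turn (tool rotvec) [-0.004 -0.006  0.   ] shift tool mm [208.5 366.8  42.7]
```

View pics/g.png

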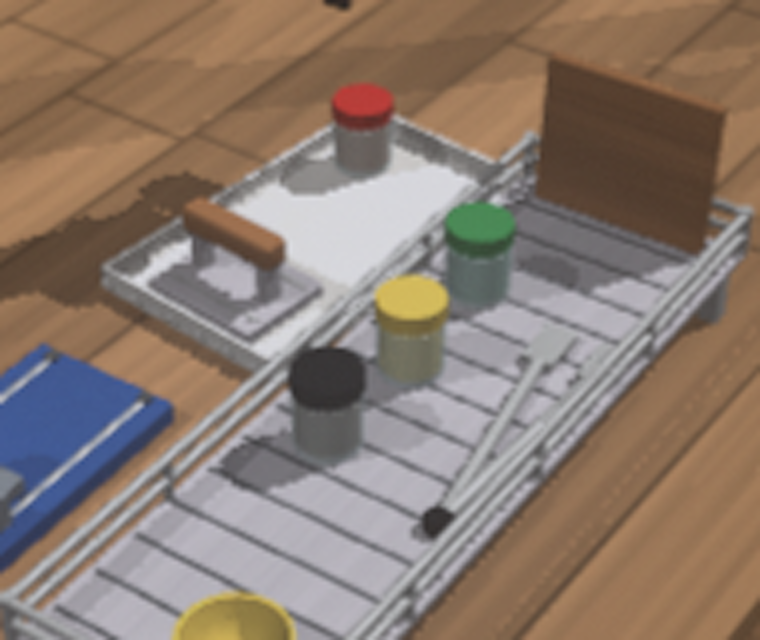

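Red stands in the tray's far corner (crop (362,130)); the others are unchanged. Black jar next.

Call:
carry_out --motion '[[[12,20,0,0,0,0,80],[24,43,0,0,0,0,80],[25,43,0,0,0,0,80],[25,43,0,0,0,0,80],[25,43,0,0,0,0,80],[25,43,0,0,0,0,80],[25,43,0,0,0,0,80],[25,43,5,0,0,0,80]]]'

```text
clock: 23.2
tool_pos: [0.6278, -0.0123, 0.1936]
eef_rot: [1.0, 0.019, -0.0, -0.0]
contact_force: [0.6, 0.4, 0.0]
opening: 0.801
```

Call:
carry_out --motion '[[[14,25,10,0,0,0,80],[7,14,12,0,0,0,80],[3,7,8,0,0,0,80],[0,0,5,0,0,0,80],[0,0,0,0,0,0,80],[0,0,0,0,0,0,80]]]'

```text
clock: 23.8
tool_pos: [0.6526, -0.053, 0.1594]
eef_rot: [1.0, 0.02, -0.0, -0.001]
contact_force: [-0.4, 0.2, -0.1]
opening: 0.799
```

```bash
python3 - <<'E'
from h import *
st(); snap('top'); lids(); go(.655,-.0545,.096)
E
```

```text
t 23.8 pos [ 0.6526 -0.053   0.1594] F [-0.4  0.2 -0.1] open 0.799
[[0.999, 0.041, -0.0], [0.041, -0.999, 0.001], [-0.0, -0.001, -1.0]] q [-0.    0.85  0.03  1.56 -0.03  0.73 -1.49]
g [261 189  21  20 327] [271.2 198.5] [0.6428 0.1511 0.116 ]
y [304 184  14  21 225] [311.7 194.2] [0.6541 0.0528 0.116 ]
r [414 273  10   8  71] [418.4 276.5] [ 0.4575 -0.2036  0.116 ]
k [329 175  17  26 195] [337.5 186.8] [ 0.6725 -0.0097  0.116 ]
k [376 212  34  36 202] [398.  224.9] [ 0.5805 -0.1561  0.116 ]
k [349 219  29  12  86] [360.4 223.8] [ 0.5826 -0.0654  0.116 ]
k [389 252  18  49 178] [398.4 280.7] [ 0.4472 -0.1557  0.116 ]
turn (tool rotvec) [-0.001 -0.     0.   ] shift tool mm [ 2.   1.1 63.7]
```

Call:
carry_out --motion '[[[2,1,20,0,0,0,80],[0,0,25,0,0,0,80],[0,0,13,0,0,0,80],[0,0,6,0,0,0,80],[0,0,0,0,0,0,45],[0,0,0,0,0,0,45],[0,0,0,0,0,0,45],[0,0,0,0,0,0,45]]]'

```text
clock: 24.65
tool_pos: [0.6559, -0.056, 0.0963]
eef_rot: [1.0, 0.019, 0.001, -0.0]
contact_force: [0.1, 1.8, 2.7]
opening: 0.585
```

Call:
carry_out --motion '[[[0,0,-3,0,0,0,45],[0,0,-10,0,0,0,45],[0,0,-18,0,0,0,45],[0,0,-22,0,0,0,45],[0,0,-18,0,0,0,45],[0,0,-8,0,0,0,45],[0,0,0,0,0,0,45],[0,0,0,0,0,0,45]]]'

```text
clock: 25.45
tool_pos: [0.6545, -0.0565, 0.1737]
eef_rot: [1.0, 0.019, -0.001, 0.0]
contact_force: [0.5, -0.7, -2.0]
opening: 0.586
```

```bash
python3 - <<'E'
from h import *
st(); go(.422,.2066,.15)
E
```

```text
t 25.45 pos [ 0.6545 -0.0565  0.1737] F [ 0.5 -0.7 -2. ] open 0.586
[[0.999, 0.038, -0.001], [0.038, -0.999, -0.0], [-0.001, 0.0, -1.0]] q [-0.    0.83  0.03  1.54 -0.03  0.77 -1.49]
turn (tool rotvec) [0.    0.001 0.   ] shift tool mm [-222.4 -271.7   23.7]
```

Call:
carry_out --motion '[[[-20,0,0,0,0,0,45],[-35,-5,0,0,0,0,45],[-40,-15,0,0,0,0,45],[-35,-30,0,0,0,0,45],[-25,-40,0,0,0,0,45],[-20,-42,0,0,0,0,45],[-20,-42,0,0,0,0,45],[-14,-40,0,0,0,0,45]]]'

```text
clock: 26.25
tool_pos: [0.4359, 0.1507, 0.1735]
eef_rot: [1.0, 0.019, -0.001, 0.0]
contact_force: [0.7, 0.7, -3.2]
opening: 0.583
```

Call:
carry_out --motion '[[[-8,-30,5,0,0,0,45],[-4,-18,10,0,0,0,45],[-1,-8,10,0,0,0,45],[0,0,0,0,0,0,45],[0,0,0,0,0,0,45],[0,0,0,0,0,0,45]]]'

```text
clock: 26.85
tool_pos: [0.4236, 0.2032, 0.1493]
eef_rot: [1.0, 0.018, 0.0, 0.001]
contact_force: [0.2, 0.4, -2.0]
opening: 0.586
```

```bash
python3 - <<'E'
from h import *
st(); go(.422,.2066,.0512)
E
```

```text
t 26.85 pos [0.4236 0.2032 0.1493] F [ 0.2  0.4 -2. ] open 0.586
[[0.999, 0.035, 0.0], [0.035, -0.999, -0.001], [0.0, 0.001, -1.0]] q [-0.6   0.7   0.08  2.13 -0.16  0.32 -1.91]
turn (tool rotvec) [ 0.001 -0.    -0.   ] shift tool mm [-1.5 -3.4 98.1]
```

Call:
carry_out --motion '[[[-1,-1,20,0,0,0,45],[-1,-1,25,0,0,0,45],[0,0,22,0,0,0,45],[0,0,14,0,0,0,45],[0,0,8,0,0,0,45],[0,0,4,0,0,0,45],[0,0,2,0,0,0,45],[0,0,0,0,0,0,45]]]'

```text
clock: 27.65
tool_pos: [0.4213, 0.2068, 0.0546]
eef_rot: [1.0, 0.019, 0.0, -0.0]
contact_force: [-0.5, 0.2, -1.8]
opening: 0.584
```

Call:
carry_out --motion '[[[0,0,1.5,0,0,0,45],[0,0,1.5,0,0,0,45],[0,0,0,0,0,0,45]]]'

```text
clock: 27.95
tool_pos: [0.421, 0.207, 0.0513]
eef_rot: [1.0, 0.019, 0.0, -0.0]
contact_force: [-0.2, -0.6, -2.5]
opening: 0.584
```

Call:
carry_out --motion '[[[0,0,1,0,0,0,45],[0,0,0,0,0,0,45]]]'

```text
clock: 28.15
tool_pos: [0.421, 0.207, 0.0511]
eef_rot: [1.0, 0.019, 0.0, -0.0]
contact_force: [-1.5, 0.4, 9.2]
opening: 0.582
```

Call:
carry_out --motion '[[[0,0,0,0,0,0,80],[0,0,0,0,0,0,80],[0,0,0,0,0,0,80],[0,0,-10,0,0,0,80],[0,0,-30,0,0,0,80],[0,0,-45,0,0,0,80],[0,0,-45,0,0,0,80],[0,0,-20,0,0,0,80]]]'

```text
clock: 28.95
tool_pos: [0.4219, 0.2072, 0.2041]
eef_rot: [1.0, 0.019, 0.002, -0.001]
contact_force: [0.9, 0.9, -0.4]
opening: 0.8
```

```bash
python3 - <<'E'
from h import *
st(); snap('scene'); snap('top'); lids(); go(.656,.0458,.16)
E
```

```text
t 28.95 pos [0.4219 0.2072 0.2041] F [ 0.9  0.9 -0.4] open 0.8
[[0.999, 0.037, 0.004], [0.037, -0.999, 0.003], [0.005, -0.002, -1.0]] q [-0.63  0.59  0.12  2.09 -0.15  0.46 -1.93]
g [261 189  21  20 327] [271.2 198.5] [0.6428 0.1511 0.116 ]
y [304 184  22  21 338] [314.6 194.1] [0.6542 0.0458 0.116 ]
r [414 273  10   8  70] [418.2 276.4] [ 0.4577 -0.2032  0.116 ]
k [ 225  281   54   39 1123] [246.2 300.9] [0.3982 0.2059 0.116 ]
turn (tool rotvec) [-0.003 -0.006  0.   ] shift tool mm [227.4 170.4  43.5]
```

Yellow and green are still in place. Yellow next.

Call:
carry_out --motion '[[[20,15,0,0,0,0,80],[38,28,0,0,0,0,80],[39,29,0,0,0,0,80],[39,29,0,0,0,0,80],[39,29,0,0,0,0,80],[28,20,10,0,0,0,80],[16,13,15,0,0,0,80],[8,7,13,0,0,0,80]]]'

```text
clock: 29.85
tool_pos: [0.6547, 0.0433, 0.1602]
eef_rot: [1.0, 0.018, -0.001, 0.001]
contact_force: [-1.0, 0.0, -0.8]
opening: 0.799
```

Call:
carry_out --motion '[[[0,0,5,0,0,0,80],[0,0,0,0,0,0,80],[0,0,0,0,0,0,80]]]'

```text
clock: 30.15
tool_pos: [0.6532, 0.0473, 0.1574]
eef_rot: [1.0, 0.02, -0.0, -0.0]
contact_force: [1.2, 0.4, -0.2]
opening: 0.801
```

```bash
python3 - <<'E'
from h import *
st(); go(.656,.0458,.096)
a=np.load('last_scene.npz')['pixels'].astype(int); snap('scene'); b=np.load('last_scene.npz')['pixels'].astype(int)
u,v=proj('scene',[.656,.0458,.07]).astype(int); print(u,v,np.abs(a-b)[v-8:v+9,u-8:u+9].mean(), proj('scene',[.656,.0458,.116]))
h=cv2.cvtColor(b.astype(np.uint8),cv2.COLOR_RGB2HSV); m=cv2.inRange(h,(22,120,90),(34,255,255)); m[260:]=0; k,l,s,c=cv2.connectedComponentsWithStats(m); print([(s[i].tolist(),c[i].round(1)) for i in range(1,k) if s[i,4]>40])
E
```

```text
t 30.15 pos [0.6532 0.0473 0.1574] F [ 1.2  0.4 -0.2] open 0.801
[[0.999, 0.04, -0.001], [0.04, -0.999, 0.001], [-0.001, -0.001, -1.0]] q [-0.18  0.85  0.08  1.56 -0.09  0.73 -1.59]
turn (tool rotvec) [-0.001  0.001 -0.   ] shift tool mm [ 2.7  1.6 61.4]
341 206 2.6978085351787775 [341.97186908 193.36759243]
[([335, 189, 17, 14, 158], array([343.6, 195.8]))]
```

Call:
carry_out --motion '[[[2,1,20,0,0,0,80],[0,0,24,0,0,0,80],[0,0,12,0,0,0,80],[0,0,6,0,0,0,80],[0,0,0,0,0,0,45],[0,0,0,0,0,0,45],[0,0,0,0,0,0,45],[0,0,0,0,0,0,45]]]'

```text
clock: 31.0
tool_pos: [0.657, 0.0453, 0.0963]
eef_rot: [1.0, 0.019, 0.001, -0.0]
contact_force: [-0.9, 0.9, 3.0]
opening: 0.586
```

Call:
carry_out --motion '[[[0,0,-3,0,0,0,45],[0,0,-10,0,0,0,45],[0,0,-18,0,0,0,45],[0,0,-22,0,0,0,45],[0,0,-18,0,0,0,45],[0,0,-8,0,0,0,45],[0,0,0,0,0,0,45],[0,0,0,0,0,0,45]]]'

```text
clock: 31.8
tool_pos: [0.6556, 0.0445, 0.1737]
eef_rot: [1.0, 0.019, -0.001, 0.0]
contact_force: [-0.7, -1.2, -2.7]
opening: 0.582
```

```bash
python3 - <<'E'
from h import *
st(); go(.5117,.1993,.15)
E
```

```text
t 31.8 pos [0.6556 0.0445 0.1737] F [-0.7 -1.2 -2.7] open 0.582
[[0.999, 0.038, -0.001], [0.038, -0.999, -0.0], [-0.001, 0.0, -1.0]] q [-0.18  0.84  0.08  1.55 -0.09  0.77 -1.59]
turn (tool rotvec) [0.    0.001 0.   ] shift tool mm [-138.  -160.1   23.7]
```

Call:
carry_out --motion '[[[-20,0,0,0,0,0,45],[-35,-5,0,0,0,0,45],[-35,-20,0,0,0,0,45],[-25,-35,0,0,0,0,45],[-14,-42,0,0,0,0,45],[-6,-32,5,0,0,0,45],[-3,-19,10,0,0,0,45],[0,-8,10,0,0,0,45]]]'

```text
clock: 32.6
tool_pos: [0.5108, 0.2032, 0.148]
eef_rot: [1.0, 0.021, -0.001, -0.0]
contact_force: [-0.2, -0.4, -2.3]
opening: 0.584
```

Call:
carry_out --motion '[[[0,0,0,0,0,0,45],[0,0,0,0,0,0,45],[0,0,0,0,0,0,45]]]'

```text
clock: 32.9
tool_pos: [0.513, 0.1982, 0.1494]
eef_rot: [1.0, 0.017, 0.0, 0.001]
contact_force: [0.3, -0.7, -2.4]
opening: 0.582
```

```bash
python3 - <<'E'
from h import *
st(); go(.5117,.1993,.0512)
E
```

```text
t 32.9 pos [0.513  0.1982 0.1494] F [ 0.3 -0.7 -2.4] open 0.582
[[0.999, 0.035, 0.001], [0.035, -0.999, -0.001], [0.0, 0.001, -1.0]] q [-0.52  0.76  0.11  1.9  -0.15  0.49 -1.84]
turn (tool rotvec) [ 0.001 -0.    -0.   ] shift tool mm [-1.2 -1.1 98.2]
```

Call:
carry_out --motion '[[[-1,0,20,0,0,0,45],[0,0,25,0,0,0,45],[0,0,22,0,0,0,45],[0,0,14,0,0,0,45],[0,0,8,0,0,0,45],[0,0,4,0,0,0,45],[0,0,2,0,0,0,45],[0,0,0,0,0,0,45]]]'

```text
clock: 33.7
tool_pos: [0.5117, 0.2003, 0.0547]
eef_rot: [1.0, 0.019, 0.0, -0.0]
contact_force: [0.0, 0.3, -3.1]
opening: 0.587
```

Call:
carry_out --motion '[[[0,0,1.5,0,0,0,45],[0,0,1.5,0,0,0,45],[0,0,1,0,0,0,45],[0,0,0,0,0,0,45]]]'

```text
clock: 34.1
tool_pos: [0.5115, 0.2005, 0.0512]
eef_rot: [1.0, 0.019, 0.0, -0.0]
contact_force: [-1.1, 0.2, 4.7]
opening: 0.588
```

Call:
carry_out --motion '[[[0,0,0,0,0,0,80],[0,0,0,0,0,0,80],[0,0,0,0,0,0,80],[0,0,-10,0,0,0,80],[0,0,-30,0,0,0,80],[0,0,-45,0,0,0,80],[0,0,-45,0,0,0,80],[0,0,-20,0,0,0,80]]]'

```text
clock: 34.9
tool_pos: [0.5128, 0.2006, 0.2046]
eef_rot: [1.0, 0.019, 0.003, -0.001]
contact_force: [0.6, -0.4, -0.2]
opening: 0.8
```

```bash
python3 - <<'E'
from h import *
st(); snap('scene','i.png',(240,120,430,280),4); snap('top'); lids(); go(.6448,.1511,.16)
E
```

```text
t 34.9 pos [0.5128 0.2006 0.2046] F [ 0.6 -0.4 -0.2] open 0.8
[[0.999, 0.037, 0.006], [0.037, -0.999, 0.002], [0.006, -0.002, -1.0]] q [-0.54  0.67  0.13  1.86 -0.14  0.61 -1.85]
g [261 189  21  21 327] [271.2 198.6] [0.6427 0.151  0.116 ]
y [250 244  10  16 126] [254.6 252.1] [0.5135 0.1885 0.116 ]
r [414 273  10   8  70] [418.3 276.4] [ 0.4577 -0.2034  0.116 ]
k [ 225  220   58  100 2109] [243.3 271.9] [0.4661 0.2144 0.116 ]
turn (tool rotvec) [-0.003 -0.007  0.   ] shift tool mm [129.7  54.7  44. ]
```

View pics/i.png

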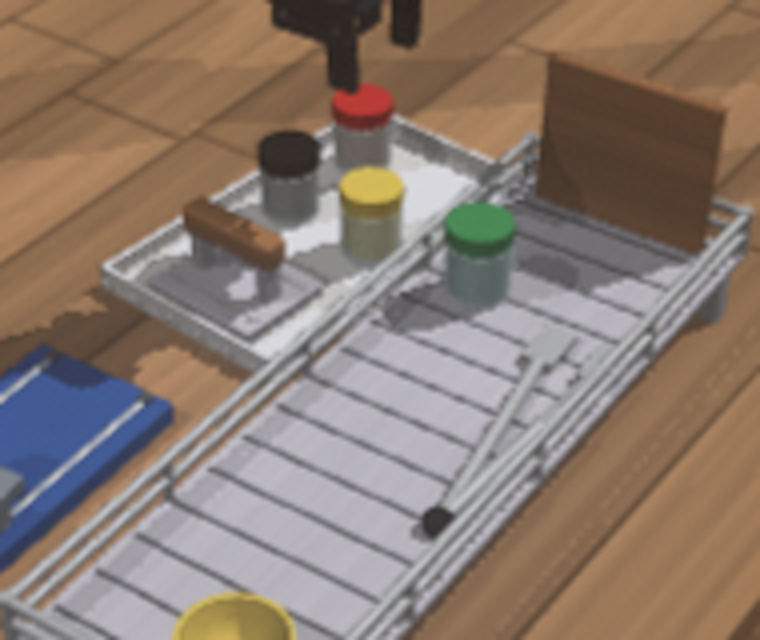

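Red, black and yellow stand upright in the tray, and green is still at (271,199). Green last.

Call:
carry_out --motion '[[[15,6,0,0,0,0,80],[30,13,0,0,0,0,80],[38,16,0,0,0,0,80],[26,11,12,0,0,0,80],[14,6,15,0,0,0,80],[6,3,13,0,0,0,80],[0,0,4,0,0,0,80],[0,0,0,0,0,0,80]]]'

```text
clock: 35.8
tool_pos: [0.6404, 0.1508, 0.1549]
eef_rot: [1.0, 0.019, -0.002, 0.0]
contact_force: [0.0, 0.5, -0.1]
opening: 0.802
```

Call:
carry_out --motion '[[[0,0,0,0,0,0,80],[0,0,0,0,0,0,80]]]'

```text
clock: 36.0
tool_pos: [0.642, 0.151, 0.157]
eef_rot: [1.0, 0.019, 0.0, -0.0]
contact_force: [0.8, 0.5, -0.0]
opening: 0.803
```

```bash
python3 - <<'E'
from h import *
st(); go(.6448,.1511,.096); snap('scene')
b=np.load('last_scene.npz')['pixels']; print(proj('scene',[.6448,.1511,.116]))
h=cv2.cvtColor(b,cv2.COLOR_RGB2HSV); m=cv2.inRange(h,(50,120,50),(85,255,255)); m[:140]=0; k,l,s,c=cv2.connectedComponentsWithStats(m); print([(s[i].tolist(),c[i].round(1)) for i in range(1,k) if s[i,4]>40])
E
```

```text
t 36.0 pos [0.642 0.151 0.157] F [ 0.8  0.5 -0. ] open 0.803
[[0.999, 0.039, 0.001], [0.039, -0.999, 0.001], [0.001, -0.001, -1.0]] q [-0.36  0.86  0.11  1.55 -0.13  0.74 -1.72]
turn (tool rotvec) [-0.001 -0.001  0.   ] shift tool mm [ 2.8  0.  61. ]
[358.97185423 174.75936575]
[]
```

```bash
python3 - <<'E'
from h import *
b=np.load('last_scene.npz')['pixels']; im=cv2.cvtColor(b,cv2.COLOR_RGB2BGR)[110:270,240:430]
cv2.imwrite('pics/j.png',cv2.resize(im,None,fx=4,fy=4,interpolation=cv2.INTER_CUBIC))
E
```

```text
(no output)
```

View pics/j.png

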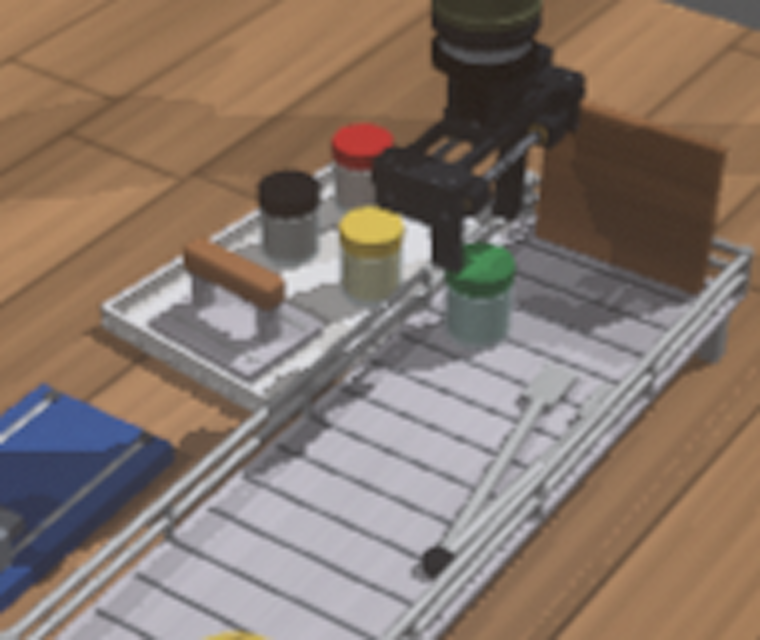

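Green is still there (lid at crop (480,268), full (360,177)), directly under the gripper; my colour mask just missed it. Descend and grip.

Call:
carry_out --motion '[[[3,0,20,0,0,0,80],[0,0,24,0,0,0,80],[0,0,12,0,0,0,80],[0,0,5,0,0,0,80],[0,0,0,0,0,0,45],[0,0,0,0,0,0,45],[0,0,0,0,0,0,45],[0,0,0,0,0,0,45]]]'

```text
clock: 36.85
tool_pos: [0.6459, 0.1508, 0.0962]
eef_rot: [1.0, 0.019, 0.001, -0.0]
contact_force: [-0.4, 1.6, 2.5]
opening: 0.582
```

Call:
carry_out --motion '[[[0,0,-3,0,0,0,45],[0,0,-10,0,0,0,45],[0,0,-18,0,0,0,45],[0,0,-22,0,0,0,45],[0,0,-18,0,0,0,45],[0,0,-8,0,0,0,45],[0,0,0,0,0,0,45],[0,0,0,0,0,0,45]]]'

```text
clock: 37.65
tool_pos: [0.6447, 0.1501, 0.1737]
eef_rot: [1.0, 0.019, -0.001, 0.0]
contact_force: [-0.3, -0.1, -1.8]
opening: 0.583
```

```bash
python3 - <<'E'
from h import *
st(); go(.5194,.2939,.15)
E
```

```text
t 37.65 pos [0.6447 0.1501 0.1737] F [-0.3 -0.1 -1.8] open 0.583
[[0.999, 0.038, -0.001], [0.038, -0.999, -0.0], [-0.001, 0.0, -1.0]] q [-0.36  0.84  0.12  1.53 -0.12  0.78 -1.73]
turn (tool rotvec) [0.    0.001 0.   ] shift tool mm [-119.8 -148.4   23.7]
```

Call:
carry_out --motion '[[[-20,0,0,0,0,0,45],[-35,0,0,0,0,0,45],[-35,-10,0,0,0,0,45],[-18,-30,0,0,0,0,45],[-8,-42,0,0,0,0,45],[-3,-36,5,0,0,0,45],[-1,-20,10,0,0,0,45],[0,-9,10,0,0,0,45]]]'

```text
clock: 38.45
tool_pos: [0.5183, 0.2958, 0.1478]
eef_rot: [1.0, 0.021, -0.001, -0.001]
contact_force: [0.0, -0.3, -1.5]
opening: 0.582
```

Call:
carry_out --motion '[[[0,0,0,0,0,0,45],[0,0,0,0,0,0,45],[0,0,0,0,0,0,45]]]'

```text
clock: 38.75
tool_pos: [0.5206, 0.2903, 0.1494]
eef_rot: [1.0, 0.017, 0.0, 0.001]
contact_force: [-0.9, 0.4, -1.6]
opening: 0.584
```

```bash
python3 - <<'E'
from h import *
st(); go(.5194,.2939,.0512)
E
```

```text
t 38.75 pos [0.5206 0.2903 0.1494] F [-0.9  0.4 -1.6] open 0.584
[[0.999, 0.035, 0.0], [0.035, -0.999, -0.002], [0.0, 0.002, -1.0]] q [-0.67  0.8   0.14  1.76 -0.18  0.59 -1.96]
turn (tool rotvec) [ 0.002 -0.    -0.   ] shift tool mm [-1.1 -3.6 98.2]
```

Call:
carry_out --motion '[[[-1,-1,20,0,0,0,45],[0,-1,25,0,0,0,45],[0,0,22,0,0,0,45],[0,0,14,0,0,0,45],[0,0,8,0,0,0,45],[0,0,4,0,0,0,45],[0,0,2,0,0,0,45],[0,0,0,0,0,0,45]]]'

```text
clock: 39.55
tool_pos: [0.5191, 0.2947, 0.0547]
eef_rot: [1.0, 0.019, 0.0, -0.0]
contact_force: [-0.8, 0.6, -1.9]
opening: 0.583
```

Call:
carry_out --motion '[[[0,0,1.5,0,0,0,45],[0,0,1.5,0,0,0,45],[0,0,1,0,0,0,45],[0,0,0,0,0,0,45]]]'

```text
clock: 39.95
tool_pos: [0.519, 0.2949, 0.0512]
eef_rot: [1.0, 0.019, 0.0, -0.0]
contact_force: [-1.6, -0.9, 5.5]
opening: 0.586
```

Release, rise, and back away to the side for a clear final look.

Call:
carry_out --motion '[[[0,0,0,0,0,0,80],[0,0,0,0,0,0,80],[0,0,0,0,0,0,80],[0,0,-10,0,0,0,80],[0,0,-30,0,0,0,80],[0,0,-45,0,0,0,80],[0,0,-45,0,0,0,80],[0,0,-20,0,0,0,80]]]'

```text
clock: 40.75
tool_pos: [0.5205, 0.2953, 0.2049]
eef_rot: [1.0, 0.019, 0.003, -0.002]
contact_force: [0.6, -0.4, 0.2]
opening: 0.803
```

Call:
carry_out --motion '[[[0,20,0,0,0,0,80],[0,40,0,0,0,0,80],[0,45,0,0,0,0,80],[0,45,0,0,0,0,80],[0,45,0,0,0,0,80],[0,45,0,0,0,0,80],[0,45,0,0,0,0,80],[0,45,0,0,0,0,80]]]'

```text
clock: 41.55
tool_pos: [0.5311, -0.037, 0.2009]
eef_rot: [1.0, 0.019, 0.0, 0.0]
contact_force: [0.8, 0.0, 0.4]
opening: 0.799
```

Call:
carry_out --motion '[[[0,45,0,0,0,0,80],[0,45,0,0,0,0,80],[0,30,0,0,0,0,80],[0,15,0,0,0,0,80],[0,0,0,0,0,0,80],[0,0,0,0,0,0,80],[0,0,0,0,0,0,80]]]'

```text
clock: 42.25
tool_pos: [0.5366, -0.1671, 0.2002]
eef_rot: [1.0, 0.021, -0.0, -0.001]
contact_force: [0.3, 0.2, 0.1]
opening: 0.798
```

```bash
python3 - <<'E'
from h import *
st(); a=snap('top'); b=snap('scene'); lids(z=.071)
t=[.4656,.1880,-.0819]
A=cv2.resize(a['pixels'][130:320,160:480],None,fx=2.4,fy=2.4,interpolation=cv2.INTER_CUBIC)
B=cv2.resize(b['pixels'][120:320,180:440],(768,591-456+200)) if 0 else b['pixels'][120:300,160:440]
B=cv2.resize(B[:, :],(215*1,138))
cv2.imwrite('pics/k.png',cv2.cvtColor(A,cv2.COLOR_RGB2BGR))
E
```

```text
t 42.25 pos [ 0.5366 -0.1671  0.2002] F [0.3 0.2 0.1] open 0.798
[[0.999, 0.042, -0.0], [0.042, -0.999, 0.002], [-0.0, -0.002, -1.0]] q [ 0.19  0.69  0.05  1.83 -0.05  0.63 -1.26]
y [243 244  22  20 328] [253.4 253.4] [0.5102 0.1981 0.071 ]
k [411 211  15  40 260] [417.9 231. ] [ 0.5681 -0.2131  0.071 ]
k [384 225  31  32 441] [398.3 239.9] [ 0.5455 -0.1636  0.071 ]
k [241 281  20  18 299] [250.5 289.3] [0.4218 0.2033 0.071 ]
k [421 290  49  30 336] [439.5 300.7] [ 0.3962 -0.264   0.071 ]
```

View pics/k.png

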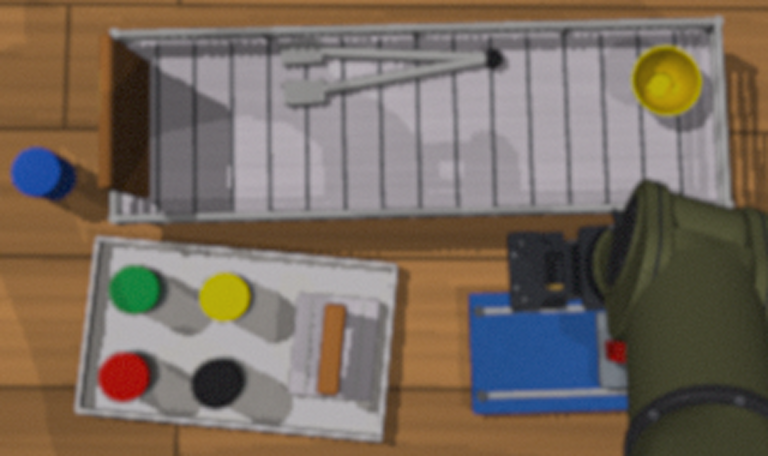

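```bash
python3 - <<'E'
from h import *
v=[.45746,-.2187,.0384]; b=np.load('last_scene.npz')['pixels']
h=cv2.cvtColor(b,cv2.COLOR_RGB2HSV); m=cv2.inRange(h,(0,150,90),(8,255,255)); k,l,s,c=cv2.connectedComponentsWithStats(m); print([s[i].tolist() for i in range(1,k) if s[i,4]>25])
h=cv2.cvtColor(cv2.imread('pics/e.png'),cv2.COLOR_BGR2HSV); m=cv2.inRange(h,(0,150,60),(8,255,255)); k,l,s,c=cv2.connectedComponentsWithStats(m); print('pic e px',[((s[i][:4])/3+[180,130,0,0]).round(1).tolist() for i in range(1,k) if s[i,4]>100])
for j in (0,.008):
    P=np.array([proj('scene',[*wor(v,[x,j+.008+y]),z]) for x in(-.011,.011) for y in(-.011,.011) for z in (.036,.082)]); print(j,P.min(0).round(1),P.max(0).round(1))
E
```

```text
[[323, 141, 15, 10, 113], [225, 222, 9, 9, 41]]
pic e px [[225.0, 221.7, 10.3, 15.7], [290.3, 225.7, 19.0, 13.0]]
0 [223.5 220. ] [236.9 239.7]
0.008 [225.6 218.4] [238.8 238.1]
```

```bash
python3 - <<'E'
from h import *
print(ticket.finish_job()); st()
E
```

```text
the job is handed in; nothing more can be done
None
the job is handed in; nothing more can be done
```

I opened the vise, set the grill press flat in the tray, and shut the empty vise. Then I stood the red, black, yellow and green jars in the tray beside the press. The job was handed in at about 42 s, and no verdict came back.

**Last checks:** the final top view shows the press and all four jars inside the tray walls, with the bowl, tongs and the blue jar undisturbed. The pink jar was hidden behind the arm in that view; it stood untouched in an earlier picture, after the vise was shut. The arm was about 0.2 m up, touching nothing. The vise jaw stalled against its stop, and the red post in the camera image matches a travel of about 0 mm.

**Checks that failed or disagreed:** my colour mask missed the green lid once while the gripper was above it. A viewed picture showed the jar in place, and I carried on. I saw no knocked jar and no grip slackening.

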